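# Build up the brewer drive spindle

## Task

Assemble the gear stack on the upright spindle of the drive unit, in this order: first the large gear, then the flanged sleeve with its flange down, then the small gear over the sleeve onto its flange, and last the black cap on top, each fully home and level. The sleeve waits in the steel feed rail, whose lips hold its flange down, so slide it out through the rail's open end before lifting it. Leave the tin, the brush and the screwdriver where they are.

Things in the scene. Friction and masses are not known exactly. Their poses are not given: they have to be found in the camera images.
- drive_unit: Fixed aluminium block 104 (x) x 84 (y) x 24 mm high, motor stub on its +x side out to x 113. Origin: underside, on the axis of the steel spindle that stands on it; z up. Shoulder 28 mm wide, top at z 30, carries the large gear. Spindle 10 mm thick to z 82, tapering to 4 at its tip, z 90. Undersides of the fitted parts: large gear z 30, sleeve 46, small gear 52, cap 78 mm.
- feed_rail: Fixed steel T-slot rail along its x, from x -30 to +55 mm, 64 wide, 15 high, open only at its -x end (roughly facing the robot). Origin: underside, on the centre line. Slot floor z 4, channel 52 wide; two lips (z 12 to 15) leave a 32 mm gap. The sleeve's 6 mm flange is under the lips (2 mm play), its tube stands up in the gap; it can be lifted once its centre is beyond x -53 mm.
- large_gear: White plastic toothed wheel with a steel hub, lying flat, 66 mm diameter over the teeth, 16 mm thick, bore 16 mm. Both faces alike in size. Origin: centre of its underside; z up. About 60 g.
- flanged_sleeve: Brass sleeve standing in the rail on its flange: flange 46 mm diameter, 6 thick; tube 26 mm outer diameter up to 32 total height, the top 4 tapering to 22; bore 16 right through. Origin: centre of the flange's underside; z up. Starts at x 0 to +20 mm in the rail's frame; its tube stands 21 mm above the lips. About 110 g.
- small_gear: White plastic toothed ring, lying flat, 48 mm diameter over the teeth, 22 mm thick, wide bore 32 mm (it passes over the sleeve's tube and rests on the flange). Origin: centre of its underside; z up. About 40 g.
- cap: Black plastic knurled cap, mouth down, 36 mm diameter, 24 mm high plus a small 2 mm boss in the middle of its top; blind bore 16 mm wide and 16 mm deep from below, which goes over the spindle's tip until the rim rests on the sleeve's top. Origin: centre of its underside; z up. About 30 g.
- grease_tin: Bystander, leave alone: upright metal tin, 60 mm diameter, 60 mm high. Origin: centre of its underside.
- brush: Bystander, leave alone: small hand brush lying flat on the bench, about 200 mm long, handle towards its -x. Origin: about its middle, at the underside.
- screwdriver: Bystander, leave alone: screwdriver lying on the bench, about 200 mm long, handle towards its -x. Origin: about its middle, at the underside.
Not all that is in view belongs to the job. There is more than one size of the flanged_sleeve; the job needs the smallest.

How it is judged:
By the outcome, as a careful person would: the job done as asked, in the order asked, and still so for the second after the job is handed in, with the robot touching nothing.
It also fails if it takes over 112 s, if anything falls off the work surface, if the arm or the gripper's body presses on something with over 40 N, if the wrist force passes 120 N, or if a joint passes its speed limit or range.

## Robot

A 6-joint arm with a two-finger parallel gripper is mounted at the origin on the work surface. World frame = base frame: x ahead of the robot, y to its left, z up, the work surface at z = 0. Lengths are in m, angles in rad, forces in N, time in s.
With the tool pointing down it reaches from about 0.275 to 1 m from the base axis. Payload 8.4 kg.
Tool frame: the origin (TCP) lies midway between the tips of the shut fingers; the grasp point (between the pads) lies 19 mm behind it; z points along the fingers, y is the line along which they close (so a half turn about z gives the same grasp; the last joint's range is limited). The gripper opens to 85 mm and grips with 20 to 120 N. Pads are 22 mm wide; open, the fingers measure 114 mm over their backs; the gripper's body (76 mm by 85 mm) begins 54 mm behind the grasp point. The pads swing forward as they close: fully open they stand 13 mm farther back than shut.
Start: joints at [-1.143, 0.353, 1.633, -0, 1.155, -0.002], TCP at [0.26, -0.568, 0.231] pointing down, gripper open.
Joint ranges: [-2.63, 2.63], [-0.92, 2.1], [0.06, 2.66], [-1.3, 4.44], [0, 2.69], [-3.02, 3.02]. Speed limits (rad/s): [2.22, 2.22, 2.79, 3.14, 3.14, 3.14].

## Interface

Orientations are given as a 3x3 rotation matrix whose columns are the frame's x, y, z axes.
In Python, from station import robot, capture, get_calibration gives the robot as it stands.
- The arm moves only by the tool step_arm, never from a script. Its argument "commands" is a list of rows, each a list of 6 numbers: the shift along the tool's x, y, z in mm, then the turn, a rotation vector about the tool's x, y, z in degrees. In form: [[x, y, z, rx, ry, rz], ...]. A call has 1 to 20 rows; each row is the pose to reach, as a shift and turn from the pose commanded when the call began, along the tool's axes at that moment; what a row does not reach only later rows make up. A row lasts 1/8 s, in which the tool goes at most 62.5 mm and 10.7 degrees, less where a joint would pass 70% of its speed; a pose out of reach is approached as far as the arm can. A call with a gripper value outside its range is refused whole. "gripper" is the finger opening in mm, from 0 to 85.4, set as the call begins (left out, the last holds). The fingers move at their own pace and stop on an object; the grip force is fixed at half the most. Time passes only in rows, so rows that repeat a pose let the fingers close. It gives the time, the measured TCP pose, the force, the opening and the grip force at its end, in the units of the state.
- robot.observe(): the state, without advancing time (a new reading comes with each control period).
- capture(name): name is "scene" or "top" or "wrist"; returns (picture, depth): 420x560x3 uint8, red, green, blue; 420x560 float32, m along the optical axis (not along the pixel's ray), 0 where there is no reading.
- get_calibration(name): a dict with "fx", "fy", "cx", "cy" (pixels), "k1" (the pictures are not rectified: a ray, as slopes to the right and down, at radius r is drawn at 1 + k1 r^2 times it, then the intrinsics apply), "camera_from_world" (4x4, takes a point from world to camera coordinates). Camera axes: x right, y up, looking along -z (the intrinsics and any distortion apply to the point x, -y, -z); pixel columns grow to the right and rows downward; lengths in m; the calibration is good to about 2 mm. A picture is of the moment at which its call begins: read the wrist's pose just before it. get_calibration takes no time and is no camera call; for the wrist camera it gives the pose at the moment of the call.
- robot.sign_off(): hands the job in; it is judged then, once.
The state is a dict: "time": time; "joint_pos": joint angles; "joint_velocities": joint speeds; "effort": joint torques, N m; "ee_pos": TCP position; "tcp_rot": TCP orientation; "ft_force": force on the tool from outside, world axes, zero at the start; "ft_torque": the same for the moment, N m; "finger_gap": finger opening in m; "grasp_force": force on a finger pad.
Only numpy, scipy, OpenCV 4.12 (cv2) and the standard library are available. Lean on these libraries where they do the work, as an engineer would, in place of code of your own. Each camera call takes 0.05 s, during which the arm holds its last target. There are 200 camera calls.

## Working session

There is one attempt and no reset: what is moved stays moved. The work goes in short steps, Python scripts to look and compute and a tool call to move; the robot and the scene stay as the last step left them, time stands still between calls to the robot, and variables do not carry over. Pictures are saved under pics/ and viewed, at most 14 in all, crops included, and the job is handed in when it is done.

Besides the shell and the picture viewer there is one more tool, called after "Request:" by a JSON object that holds its "method" and its "body". step_arm: Moves the arm, as the interface text tells. Its arguments: {"type":"object","properties":{"commands":{"type":"array","items":{"type":"array","items":{"type":"number"}}},"gripper":{"type":"number"}},"required":["commands"]}

```bash
mkdir -p pics; ls; cat > h.py <<'E'
import numpy as np,cv2,pickle
from station import robot,capture,get_calibration
def snap(name,save=None):
    c=get_calibration(name);im,d=capture(name)
    pickle.dump((c,im,d),open(f'{name}.pkl','wb'))
    if save: cv2.imwrite(f'pics/{save}.png',im[:,:,::-1])
    return c,im,d
def load(name): return pickle.load(open(f'{name}.pkl','rb'))
def slopes(c,u,v):
    K=np.array([[c['fx'],0,c['cx']],[0,c['fy'],c['cy']],[0,0,1.]])
    p=np.stack([np.asarray(u,float).ravel(),np.asarray(v,float).ravel()],1)[:,None]
    return cv2.undistortPoints(p,K,np.array([c['k1'],0,0,0.]))[:,0]
def ray(c,u,v):
    s=slopes(c,u,v);T=np.linalg.inv(np.array(c['camera_from_world']))
    d=np.c_[s[:,0],-s[:,1],-np.ones(len(s))]@T[:3,:3].T
    return T[:3,3],d
def onplane(c,u,v,z):
    o,d=ray(c,u,v);return o+d*((z-o[2])/d[:,2])[:,None]
def cloud(c,depth):
    h,w=depth.shape;u,v=np.meshgrid(np.arange(w),np.arange(h))
    o,d=ray(c,u,v);return (o+d*depth.reshape(-1,1)).reshape(h,w,3)
def pix(c,P):
    P=np.atleast_2d(P);T=np.array(c['camera_from_world']);q=P@T[:3,:3].T+T[:3,3]
    x=q[:,0]/-q[:,2];y=-q[:,1]/-q[:,2];f=1+c['k1']*(x*x+y*y)
    return np.c_[c['fx']*x*f+c['cx'],c['fy']*y*f+c['cy']]
E
python3 - <<'E'
from h import *
for n in('scene','top'):
    c,im,d=snap(n,n+'0');print(n,np.linalg.inv(np.array(c['camera_from_world']))[:3].round(3).tolist(),c['fx'],c['k1'])
s=robot.observe();print({k:np.round(v,3).tolist() for k,v in s.items()})
E
```

```text
pics
scene [[0.438, -0.736, 0.516, 1.179], [0.899, 0.349, -0.264, -0.288], [0.014, 0.58, 0.815, 0.951]] 539.8446952439803 -0.18883277271174898
top [[-0.014, 0.983, -0.183, 0.438], [-1.0, -0.012, 0.015, 0.016], [0.013, 0.183, 0.983, 0.992]] 438.5742789052822 -0.004358970237954416
{'time': 0.1, 'joint_pos': [-1.143, 0.354, 1.634, 0.0, 1.155, -0.002], 'joint_velocities': [-0.002, 0.001, -0.001, 0.001, -0.001, -0.001], 'effort': [0.0, -60.636, -34.282, 0.0, 0.004, 0.0], 'ee_pos': [0.26, -0.568, 0.231], 'tcp_rot': [[0.909, 0.417, -0.0], [0.417, -0.909, 0.001], [0.0, -0.001, -1.0]], 'ft_force': [0.316, 1.088, 0.343], 'ft_torque': [-0.021, -0.011, -0.012], 'grasp_force': 0.0, 'finger_gap': 0.085}
```

View pics/top0.png

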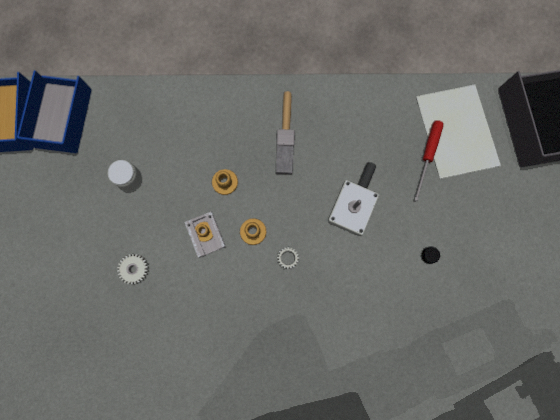

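View pics/scene0.png

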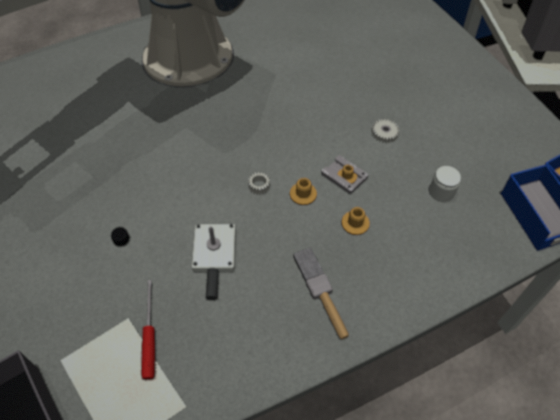

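The top view shows the large gear at (133,268), small gear (288,258), cap (431,255), drive spindle (355,207), and rail (205,234) with a sleeve in it at (204,231). There are look-alike sleeves at (225,181) and (253,231), both loose on the bench and bigger. The one I want is in the rail at (204,231). Next I measure and take one close crop.

```bash
python3 - <<'E'
from h import *
c,im,d=load('top');P=cloud(c,d)
hsv=cv2.cvtColor(im,cv2.COLOR_RGB2HSV)
print('bench z',np.median(P[300:320,100:200,2]))
def cen(m,z,box):
    u0,v0,u1,v1=box;mm=np.zeros_like(m);mm[v0:v1,u0:u1]=m[v0:v1,u0:u1]
    cs,_=cv2.findContours(mm.astype(np.uint8),cv2.RETR_EXTERNAL,cv2.CHAIN_APPROX_NONE)
    k=max(cs,key=cv2.contourArea);Q=onplane(c,k[:,0,0],k[:,0,1],z)
    (x,y),r=cv2.minEnclosingCircle((Q[:,:2]*1000).astype(np.float32))
    rr=cv2.minAreaRect((Q[:,:2]*1000).astype(np.float32))
    return np.round([x,y,r],1),np.round(rr[0],1),np.round(rr[1],1),round(rr[2],1)
V=hsv[...,2].astype(int);S=hsv[...,1]
white=(V>135)&(S<60)
print('LG',cen(white,.016,(110,245,160,292)))
print('SG',cen(white,.022,(270,240,306,276)))
print('drive',cen(white,.024,(325,172,385,240)))
print('cap',cen(V<45,.02,(415,240,448,270)))
H=hsv[...,0];br=(H>10)&(H<28)&(S>120)
for b in((190,215,220,245),(208,164,243,200),(236,214,272,250)):
    print('brass',cen(br,.03,b))
print('rail',cen((V>95)&(S<70)|br,.015,(180,205,232,262)))
for n,b in dict(rail=(185,212,226,258),A=(210,166,240,198),B=(238,216,268,248),drv=(330,180,380,235),LG=(118,254,148,284),SG=(276,246,300,270),cap=(420,244,442,266)).items():
    z=P[b[1]:b[3],b[0]:b[2],2];print(n,'zmax',np.percentile(z,[50,90,99,99.8]).round(4))
big=cv2.resize(im[150:290,110:390],None,fx=2.8,fy=2.8,interpolation=cv2.INTER_CUBIC);cv2.imwrite('pics/crop.png',big[:,:,::-1])
E
```

```text
bench z 0.00015054249765950045
LG (array([481.5, 335.7,  32.6]), array([481.9, 335.4]), array([63.3, 62.5]), 20.6)
SG (array([500.6,  -7.8,  23.5]), array([500.6,  -8.1]), array([44.4, 44. ]), 17.5)
drive (array([ 612. , -158.2,   63.5]), array([ 612.1, -158.6]), array([ 81.9, 102.2]), 65.2)
cap (array([ 501.1, -324.7,   20.5]), array([ 501.8, -324.2]), array([36.6, 38.9]), 42.4)
brass (array([559.4, 176.6,  21.5]), array([559.4, 176.7]), array([41.1, 29. ]), 21.4)
brass (array([671.9, 131.9,  28.8]), array([671.6, 132. ]), array([55.4, 56. ]), 45.6)
brass (array([558.5,  68.3,  28.6]), array([558.1,  68.7]), array([55.2, 55.5]), 89.3)
rail (array([558.5, 175.2,  86.2]), array([558.5, 175.2]), array([128.2, 115.1]), 0.4)
rail zmax [0.0049 0.0168 0.0374 0.9925]
A zmax [0.005  0.0382 0.045  0.9925]
B zmax [0.0049 0.0385 0.0453 0.9925]
drv zmax [0.0223 0.0263 0.0837 0.9925]
LG zmax [0.0149 0.018  0.0203 0.2178]
SG zmax [0.001  0.0222 0.0249 0.0262]
cap zmax [0.0093 0.0251 0.028  0.9925]
```

View pics/crop.png

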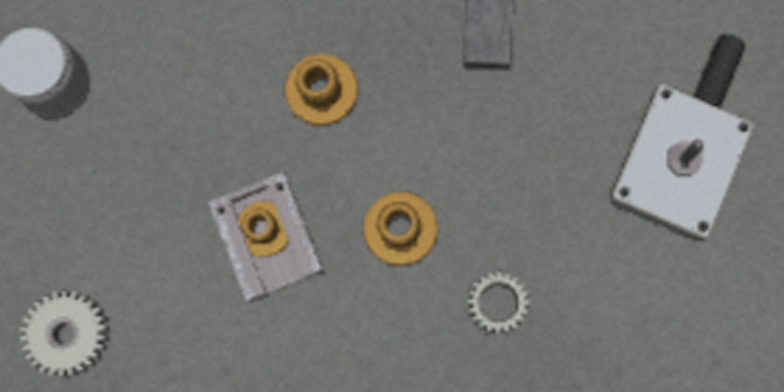

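The crop confirms it: the rail sleeve at crop (262,225) has the smallest flange, and both loose ones have flanges about 56 mm across. The rail's open end faces the robot at lower right, crop (285,284). I'll work out the rail pose, the wrist camera offset and the first move.

```bash
cat >> h.py <<'E'
def go(x,y,z,yaw=None):
    "shift in tool axes (mm, deg) from the present pose to x,y,z (mm)"
    s=robot.observe();R=np.array(s['tcp_rot']);p=np.array(s['ee_pos'])*1000
    y0=np.degrees(np.arctan2(R[1,0],R[0,0]))
    print('at',p.round(1),'yaw',round(y0,2),'t',round(s['time'],2),'shift',(R.T@(np.array([x,y,z])-p)).round(1),'rz',None if yaw is None else round(y0-yaw,1))
def circ(c,m,z,box=None):
    "outline circle of mask blob on plane z: centre and radius in mm, outer and holes"
    mm=np.zeros(m.shape,np.uint8)
    if box is None: mm[:]=m
    else: u0,v0,u1,v1=box;mm[v0:v1,u0:u1]=m[v0:v1,u0:u1]
    cs,hi=cv2.findContours(mm,cv2.RETR_CCOMP,cv2.CHAIN_APPROX_NONE)
    for k,h in zip(cs,hi[0]):
        if len(k)<40: continue
        Q=onplane(c,k[:,0,0],k[:,0,1],z)[:,:2]*1000
        (x,y),r=cv2.minEnclosingCircle(Q.astype(np.float32));e=cv2.fitEllipse(Q.astype(np.float32))
        print('hole' if h[3]>=0 else 'outer','pix',k[:,0].mean(0).round(),'circ',np.round([x,y,r],1),'ell',np.round(e[0],1),np.round(e[1],1))
E
python3 - <<'E'
from h import *
c,im,d=load('top')
q=np.array([[210,200],[285,175],[322,270],[248,298]])/2.8+[110,150]
Q=onplane(c,q[:,0],q[:,1],.015)*1000;print(Q.round(1))
a=(Q[0]+Q[1]-Q[2]-Q[3])/2;print('rail yaw',np.degrees(np.arctan2(a[1],a[0])),'len',np.linalg.norm(a),'w',np.linalg.norm(Q[0]-Q[1]),'end mid',(Q[2]+Q[3])/2)
print('sleeve top',onplane(c,262/2.8+110,225/2.8+150,.036)*1000)
print('spindle base',onplane(c,685/2.8+110,157/2.8+150,.03)*1000)
s=robot.observe();R=np.array(s['tcp_rot']);w=get_calibration('wrist');T=np.linalg.inv(np.array(w['camera_from_world']))
print('cam in tool',(R.T@(T[:3,3]-s['ee_pos'])).round(4),(R.T@T[:3,:3]).round(3).tolist(),w['fx'])
go(481,336,200)
E
```

```text
[[584.5 220.9  15. ]
 [604.1 161.2  15. ]
 [527.2 130.7  15. ]
 [505.8 188.9  15. ]]
rail yaw 21.90136789098948 len 83.82839206177074 w 62.860955459081985 end mid [516.52815769 159.80149961  15.        ]
sleeve top [[561.09569776 175.43617579  36.        ]]
spindle base [[ 612.28020491 -159.6141674    30.        ]]
cam in tool [ 0.0799  0.0005 -0.142 ] [[0.001, 0.951, 0.31], [1.0, -0.001, -0.0], [0.0, 0.31, -0.951]] 372.103425312487
at [ 260.3 -567.8  230.6] yaw 24.63 t 0.1 shift [ 577.3 -729.6   31.5] rz None
```

Request:
{"method": "step_arm", "body": {"commands": [[577,-730,100,0,0,0],[577,-730,100,0,0,0],[577,-730,100,0,0,0],[577,-730,100,0,0,0],[577,-730,100,0,0,0],[577,-730,100,0,0,0],[577,-730,100,0,0,0],[577,-730,100,0,0,0],[577,-730,100,0,0,0],[577,-730,100,0,0,0],[577,-730,100,0,0,0],[577,-730,100,0,0,0],[577,-730,100,0,0,0],[577,-730,100,0,0,0],[577,-730,100,0,0,0],[577,-730,100,0,0,0],[577,-730,100,0,0,0],[577,-730,100,0,0,0],[577,-730,100,0,0,0],[577,-730,100,0,0,0]], "gripper": 85}}

```text
time: 2.6
ee_pos: [0.481, 0.3353, 0.1316]
tcp_rot: [[0.909, 0.416, 0.0], [0.416, -0.909, 0.0], [0.0, -0.0, -1.0]]
ft_force: [-0.3, -0.2, 0.4]
finger_gap: 0.0848
grasp_force: 0.0
```

```bash
python3 - <<'E'
from h import *
c,im,d=snap('wrist','w1')
hsv=cv2.cvtColor(im,cv2.COLOR_RGB2HSV);m=(hsv[...,2]>130)&(hsv[...,1]<60)
u,v=pix(c,[.4815,.3357,.016])[0];print(u,v)
b=[int(max(0,u-140)),int(max(0,v-130)),int(u+140),int(v+130)]
circ(c,m,.016,b);go(481.5,335.7,-3)
E
```

```text
283.30412222910036 205.49741284669201
outer pix [417. 220.] circ [512.1 240.9   7.2] ell [512.7 240.4] [ 4.  13.1]
outer pix [393. 208.] circ [516.7 261.9  18. ] ell [514.2 261.3] [21.4 30.5]
outer pix [369. 192.] circ [516.9 284.6   7.1] ell [516.2 284. ] [ 5.7 12.1]
outer pix [392. 176.] circ [534.5 273.7   5.9] ell [534.3 273.7] [ 5.3 10.1]
outer pix [370. 173.] circ [528.1 291.8   8.9] ell [527.9 289.9] [10.9 15. ]
outer pix [284. 172.] circ [503.  345.4  22.3] ell [504.  344.7] [14.1 40.3]
outer pix [387. 161.] circ [543.3 283.9   5.7] ell [542.2 283.2] [ 3.9 10.1]
at [480.9 335.4 131.5] yaw 24.58 t 2.65 shift [  0.6  -0.  134.5] rz None
```

View pics/w1.png

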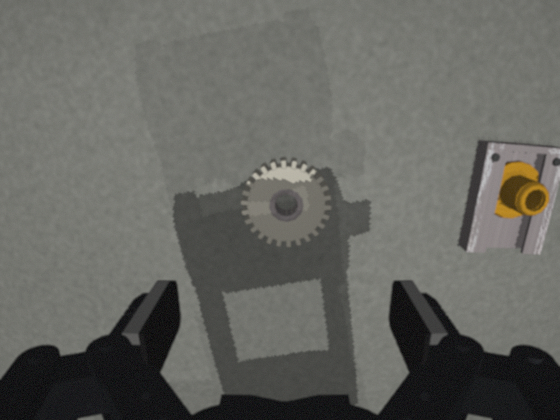

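The large gear is under the gripper, outline centre about (286,202), with the hand's shadow across it. I'll refine it with depth instead of colour.

```bash
python3 - <<'E'
from h import *
c,im,d=load('wrist');P=cloud(c,d)
m=(P[...,2]>.009)&(P[...,2]<.022);print(np.median(P[330:340,280:300,2]))
circ(c,m,.016,(225,140,345,262))
q=P[140:262,225:345].reshape(-1,3);q=q[(q[:,2]>.012)&(q[:,2]<.022)];print(q.mean(0),np.ptp(q,0))
e=onplane(c,[286,242,330,286,286],[202,202,202,157,246],.016)*1000;print(e.round(1))
E
```

```text
-0.0006012529517027965
outer pix [286. 203.] circ [483.3 334.3  33.3] ell [483.4 334.4] [61.7 62.2]
hole pix [286. 204.] circ [483.9 334.6   8.1] ell [483.7 334.6] [14.5 15.8]
[0.48368244 0.33454587 0.01520174] [0.06605265 0.06551153 0.00607074]
[[484.7 335.   16. ]
 [471.5 363.9  16. ]
 [498.  306.1  16. ]
 [514.4 348.7  16. ]
 [453.4 320.6  16. ]]
```

Request:
{"method": "step_arm", "body": {"commands": [[2,2,60,0,0,0],[2,2,115,0,0,0],[2,2,134,0,0,0],[2,2,134,0,0,0]]}}

```text
time: 3.15
ee_pos: [0.483, 0.3345, -0.0032]
tcp_rot: [[0.909, 0.417, -0.002], [0.417, -0.909, -0.001], [-0.002, 0.0, -1.0]]
ft_force: [0.5, -0.6, 0.9]
finger_gap: 0.0849
grasp_force: 0.0
```

Request:
{"method": "step_arm", "body": {"commands": [[0,0,0,0,0,0],[0,0,0,0,0,0],[0,0,0,0,0,0],[0,0,0,0,0,0],[0,0,0,0,0,0],[0,0,0,0,0,0]], "gripper": 55}}

```text
time: 3.9
ee_pos: [0.4848, 0.3358, 0.0004]
tcp_rot: [[0.909, 0.417, 0.003], [0.417, -0.909, 0.002], [0.004, -0.001, -1.0]]
ft_force: [-3.3, -1.7, 11.1]
finger_gap: 0.0639
grasp_force: 63.1
```

Request:
{"method": "step_arm", "body": {"commands": [[0,0,-20,0,0,0],[0,0,-70,0,0,0],[-15,50,-120,0,0,0],[-148,503,-153,0,0,0],[-148,503,-153,0,0,0],[-148,503,-153,0,0,0],[-148,503,-153,0,0,0],[-148,503,-153,0,0,0],[-148,503,-153,0,0,0],[-148,503,-153,0,0,0],[-148,503,-153,0,0,0],[-148,503,-153,0,0,0],[-148,503,-153,0,0,0],[-148,503,-153,0,0,0]]}}

```text
time: 5.65
ee_pos: [0.5584, -0.1828, 0.1509]
tcp_rot: [[0.909, 0.418, 0.0], [0.418, -0.909, 0.0], [0.0, 0.0, -1.0]]
ft_force: [-0.5, 0.1, -0.4]
finger_gap: 0.0637
grasp_force: 66.1
```

```bash
python3 - <<'E'
from h import *
c,im,d=snap('wrist','w2');P=cloud(c,d)
print('tip pred',pix(c,[.6125,-.159,.09]),pix(c,[.6125,-.159,.03]))
go(612.5,-159,150)
E
```

```text
tip pred [[285.18523944 131.62881656]] [[285.00767116 122.68578892]]
at [ 558.4 -182.8  150.7] yaw 24.71 t 5.7 shift [59.1  1.   0.7] rz None
```

View pics/w2.png

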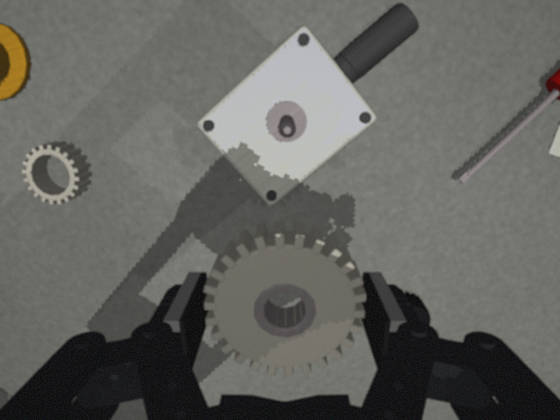

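The held gear's bore is at about (285,308), the spindle tip near (288,131) and the shoulder centre near (286,121). I'll measure both in the same picture.

```bash
python3 - <<'E'
from h import *
c,im,d=load('wrist');P=cloud(c,d)*1000
z=P[...,2]
w=P[90:160,250:325].reshape(-1,3);t=w[(w[:,2]>60)&(w[:,2]<100)];print('spindle pts',len(t),t[:,2].max(),t.mean(0));tt=t[t[:,2]>80];print(tt.mean(0),len(tt))
print('shoulder',onplane(c,286,121,.03)*1000,'tip',onplane(c,288,129,.09)*1000)
print('block plane',np.median(z[130:150,230:250]))
b=im[20:205,195:380];g=np.zeros(z.shape,bool);g[20:205,195:380]=(np.abs(z-24)<6)[20:205,195:380]
k=max(cv2.findContours(g.astype(np.uint8),cv2.RETR_EXTERNAL,cv2.CHAIN_APPROX_NONE)[0],key=cv2.contourArea)
Q=onplane(c,k[:,0,0],k[:,0,1],.024)[:,:2]*1000;print('block',cv2.minAreaRect(Q.astype(np.float32)))
G=P[220:380,205:365].reshape(-1,3);G=G[(G[:,2]>150)&(G[:,2]<180)];zt=np.median(G[:,2]);print('gear top z',zt)
hsv=cv2.cvtColor(im,cv2.COLOR_RGB2HSV)
m=(np.abs(z-zt)<5)
circ(c,m,zt/1000,(205,225,365,378))
E
```

```text
spindle pts 264 90.8420365801416 [ 614.50348244 -159.12248839   83.67497069]
[ 614.11605069 -159.34861238   85.63034987] 229
shoulder [[ 613.8326379  -159.14129985   30.        ]] tip [[ 614.40445922 -159.7857732    90.        ]]
block plane 23.179069436454064
block ((631.4411010742188, -167.2310028076172), (82.84990692138672, 140.98985290527344), 65.33879089355469)
gear top z 165.47975881183345
outer pix [284. 301.] circ [ 557.1 -184.3   34. ] ell [ 557.1 -184.1] [63.1 63.6]
hole pix [284. 307.] circ [ 558.3 -183.5    7.8] ell [ 557.8 -183.8] [13.1 15.2]
```

Request:
{"method": "step_arm", "body": {"commands": [[61.5,1.4,0,0,0,0],[61.5,1.4,0,0,0,0],[61.5,1.4,40,0,0,0],[61.5,1.4,70,0,0,0],[61.5,1.4,95,0,0,0],[61.5,1.4,110,0,0,0],[61.5,1.4,110,0,0,0]]}}

```text
time: 6.58
ee_pos: [0.6141, -0.1591, 0.0395]
tcp_rot: [[0.909, 0.417, -0.002], [0.417, -0.909, 0.001], [-0.002, -0.001, -1.0]]
ft_force: [-0.4, -0.3, -0.2]
finger_gap: 0.0639
grasp_force: 66.1
```

Request:
{"method": "step_arm", "body": {"commands": [[0,0,5,0,0,0],[0,0,10,0,0,0],[0,0,11,0,0,0],[0,0,11,0,0,0]]}}

```text
time: 7.08
ee_pos: [0.6156, -0.1599, 0.0305]
tcp_rot: [[0.909, 0.417, 0.001], [0.417, -0.909, -0.0], [0.001, 0.001, -1.0]]
ft_force: [-1.9, 0.4, 6.0]
finger_gap: 0.064
grasp_force: 66.8
```

Request:
{"method": "step_arm", "body": {"commands": [[0,0,-1,0,0,0],[0,0,-1,0,0,0],[0,0,-1,0,0,0],[0,0,-1,0,0,0],[0,0,-30,0,0,0],[0,0,-80,0,0,0],[0,0,-120,0,0,0],[-60,0,-120,0,0,0],[-60,0,-120,0,0,0]], "gripper": 85}}

```text
time: 8.2
ee_pos: [0.5571, -0.1854, 0.1494]
tcp_rot: [[0.91, 0.415, -0.002], [0.415, -0.91, 0.0], [-0.002, -0.001, -1.0]]
ft_force: [0.4, -0.2, 0.5]
finger_gap: 0.0847
grasp_force: 0.0
```

```bash
python3 - <<'E'
from h import *
c,im,d=snap('wrist','w3');P=cloud(c,d)*1000;z=P[...,2]
u,v=pix(c,[.614,-.1595,.046])[0];print(u,v)
b=(int(u-75),int(v-70),int(u+75),int(v+70));m=np.abs(z-45)<6
circ(c,m,.046,b)
q=P[b[1]:b[3],b[0]:b[2]][m[b[1]:b[3],b[0]:b[2]]]
A=np.c_[q[:,:2]-q[:,:2].mean(0),np.ones(len(q))];print('plane',np.linalg.lstsq(A,q[:,2],rcond=None)[0].round(4))
go(561-66*.928,175.4-66*.373,120,21.9)
E
```

```text
283.81385616086226 119.19454990858492
outer pix [286. 120.] circ [ 613.2 -161.4   32.9] ell [ 613.2 -161.4] [60.9 61.3]
hole pix [285. 119.] circ [ 613.1 -161.5    8.4] ell [ 613.  -161.5] [14.6 16.4]
plane [1.00000e-03 1.10000e-03 4.52623e+01]
at [ 559.1 -185.1  149.5] yaw 24.53 t 8.25 shift [  85.5 -330.2   29.5] rz 2.6
```

Request:
{"method": "step_arm", "body": {"commands": [[151,-327,0,0,0,2.6],[151,-327,0,0,0,2.6],[151,-327,0,0,0,2.6],[151,-327,0,0,0,2.6],[151,-327,0,0,0,2.6],[151,-327,0,0,0,2.6],[151,-327,30,0,0,2.6],[151,-327,30,0,0,2.6],[151,-327,30,0,0,2.6],[151,-327,30,0,0,2.6],[151,-327,30,0,0,2.6]]}}

```text
time: 9.62
ee_pos: [0.562, 0.1752, 0.1201]
tcp_rot: [[0.927, 0.374, 0.001], [0.374, -0.927, 0.0], [0.001, 0.0, -1.0]]
ft_force: [-0.4, -0.8, 0.7]
finger_gap: 0.0849
grasp_force: 0.0
```

```bash
python3 - <<'E'
from h import *
c,im,d=snap('wrist','w4');P=cloud(c,d)*1000;z=P[...,2]
print(pix(c,[.561,.1754,.036]))
u,v=pix(c,[.561,.1754,.036])[0]
b=(int(u-70),int(v-70),int(u+70),int(v+70))
circ(c,np.abs(z-35)<3.5,.036,b)
bb=(150,60,420,330);m=(np.abs(z-15)<3.0);
mm=np.zeros(z.shape,np.uint8);mm[bb[1]:bb[3],bb[0]:bb[2]]=m[bb[1]:bb[3],bb[0]:bb[2]]
for k in cv2.findContours(mm,cv2.RETR_EXTERNAL,cv2.CHAIN_APPROX_NONE)[0]:
    if cv2.contourArea(k)>600: Q=onplane(c,k[:,0,0],k[:,0,1],.015)[:,:2]*1000;print('lip',cv2.contourArea(k),cv2.boundingRect(k),cv2.minAreaRect(Q.astype(np.float32)))
go(561,175.4,20,21.9)
E
```

```text
[[282.50052773 222.30645845]]
outer pix [279. 213.] circ [565.5 179.8  12.3] ell [565.3 179.6] [23.4 23.6]
hole pix [279. 216.] circ [564.4 179.3   8.5] ell [564.6 179.4] [15.8 16.5]
lip 5390.0 (232, 155, 95, 116) ((557.8857421875, 176.7749481201172), (85.15892028808594, 64.02555847167969), 21.96582794189453)
at [561.9 175.2 120. ] yaw 21.98 t 9.68 shift [ -0.9  -0.5 100. ] rz 0.1
```

View pics/w4.png

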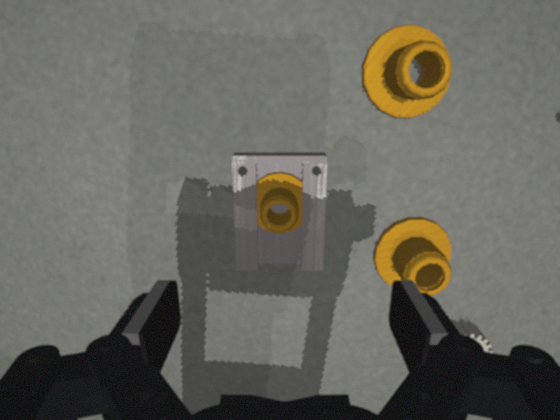

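Rail outline at (232..327,155..271) measures 85.2 × 64.0 mm with yaw 22.0°, which matches the given size. The sleeve is at rail x = 19.9 on the centre line. Now the grasp.

Request:
{"method": "step_arm", "body": {"commands": [[4.3,-2.9,50,0,0,0],[4.3,-2.9,85,0,0,0],[4.3,-2.9,101,0,0,0],[4.3,-2.9,101,0,0,0],[4.3,-2.9,101,0,0,0]]}}

```text
time: 10.3
ee_pos: [0.5653, 0.18, 0.0196]
tcp_rot: [[0.927, 0.375, 0.002], [0.375, -0.927, 0.001], [0.002, 0.0, -1.0]]
ft_force: [-0.1, 0.5, 0.8]
finger_gap: 0.0849
grasp_force: 0.0
```

Request:
{"method": "step_arm", "body": {"commands": [[0,0,0,0,0,0],[0,0,0,0,0,0],[0,0,0,0,0,0],[0,0,0,0,0,0],[0,0,0,0,0,0],[0,0,0,0,0,0],[0,0,0,0,0,0]], "gripper": 18}}

```text
time: 11.18
ee_pos: [0.5646, 0.1799, 0.0189]
tcp_rot: [[0.927, 0.375, 0.001], [0.375, -0.927, 0.0], [0.001, -0.0, -1.0]]
ft_force: [-2.0, -0.2, 5.6]
finger_gap: 0.0229
grasp_force: 59.1
```

```bash
python3 - <<'E'
from h import *
c,im,d=snap('wrist');P=cloud(c,d)*1000;z=P[...,2]
print(pix(c,[[.5646,.1799,.019],[.5646,.1799,.036]]))
cv2.imwrite('pics/w5.png',cv2.resize(im[220:420,150:420],None,fx=2.8,fy=2.8)[:,:,::-1])
E
```

```text
[[282.97665921 286.08932802]
 [282.8216295  307.80560666]]
```

View pics/w5.png

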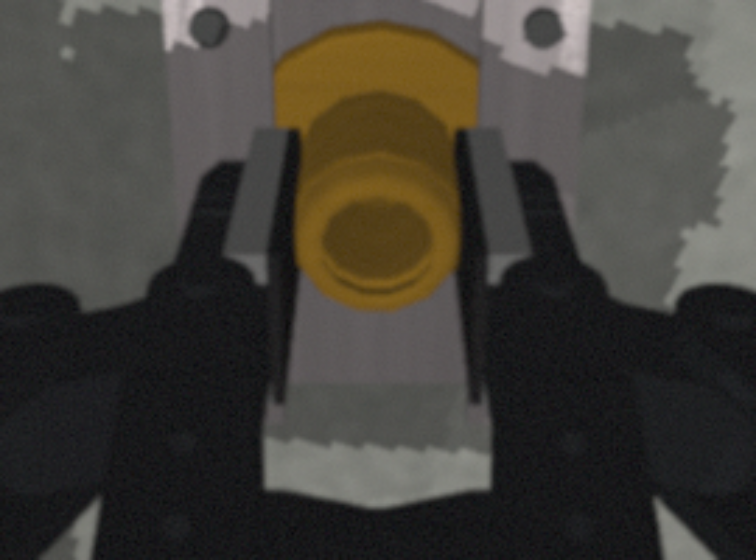

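The crop shows the pads squarely on the straight part of the tube, tips above the lips, flange still under the lips. Sliding it out.

Request:
{"method": "step_arm", "body": {"commands": [[0,0,-1,0,0,0],[-8,0,-1,0,0,0],[-20,0,-1,0,0,0],[-32,0,-1,0,0,0],[-44,0,-1,0,0,0],[-56,0,-1,0,0,0],[-68,0,-1,0,0,0],[-78,0,-1,0,0,0],[-84,0,-1,0,0,0],[-84,0,-1,0,0,0]]}}

```text
time: 12.48
ee_pos: [0.4862, 0.1482, 0.0193]
tcp_rot: [[0.927, 0.375, -0.0], [0.375, -0.927, -0.0], [-0.0, -0.0, -1.0]]
ft_force: [0.5, -0.9, -0.6]
finger_gap: 0.0234
grasp_force: 58.9
```

Request:
{"method": "step_arm", "body": {"commands": [[0,0,-20,0,0,0],[0,0,-60,0,0,0],[0,0,-110,0,0,0],[-57,333,-131,0,0,0],[-57,333,-131,0,0,0],[-57,333,-131,0,0,0],[-57,333,-131,0,0,0],[-57,333,-131,0,0,0],[-57,333,-131,0,0,0],[-57,333,-131,0,0,0],[-57,333,-131,0,0,0],[-57,333,-131,0,0,0],[-57,333,-131,0,0,0]]}}

```text
time: 14.1
ee_pos: [0.5585, -0.1808, 0.1503]
tcp_rot: [[0.927, 0.376, -0.0], [0.376, -0.927, 0.0], [-0.0, -0.0, -1.0]]
ft_force: [-0.2, 1.5, -1.1]
finger_gap: 0.0231
grasp_force: 59.1
```

```bash
python3 - <<'E'
from h import *
c,im,d=snap('wrist','w6');P=cloud(c,d)*1000;z=P[...,2]
u,v=pix(c,[.614,-.1595,.085])[0];print(u,v)
w=P[int(v)-35:int(v)+35,int(u)-35:int(u)+35].reshape(-1,3);t=w[(w[:,2]>78)&(w[:,2]<95)];print('tip',t.mean(0).round(1),len(t),t[:,2].max())
s=robot.observe();p=np.array(s['ee_pos']);R=np.array(s['tcp_rot'])
u,v=pix(c,p+R@[0,0,-.017])[0]
b=(int(u-60),int(v-80),int(u+60),int(v+60))
top=P[b[1]:b[3],b[0]:b[2],2];q=top[(top>p[2]*1000+5)&(top<p[2]*1000+30)];zt=np.percentile(q,80);print('top z',np.percentile(q,[50,80,95]),p*1000)
circ(c,np.abs(z-zt)<3,zt/1000,b)
cv2.imwrite('pics/w6c.png',cv2.resize(im[60:420,130:430],None,fx=1.6,fy=1.6)[:,:,::-1])
E
```

```text
285.5109146844911 130.20976753612578
tip [ 614.2 -159.3   85.6] 240 90.62418079948775
top z [165.86077421 170.06577052 177.88152737] [ 558.51801243 -180.93059881  150.33207416]
outer pix [250. 301.] circ [ 555.2 -167.5   11.6] ell [ 577.1 -164.1] [ 9.7 25.9]
outer pix [318. 301.] circ [ 565.7 -194.1   12.3] ell [ 583.2 -181.9] [ 9.1 23.1]
```

View pics/w6c.png

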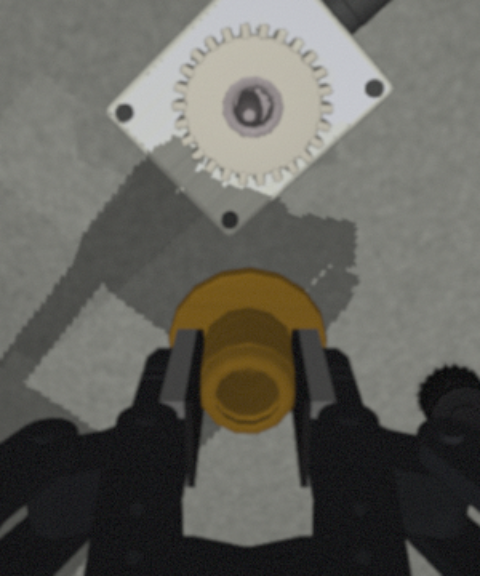

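The large gear is seated on the shoulder and the sleeve hangs level with its top bore at crop (248,391), which is image (285,304). I'll get its centre on its top plane.

```bash
python3 - <<'E'
from h import *
c,im,d=load('wrist');P=cloud(c,d)*1000
q=P[296:300,278:292,2];print('wall/top z',np.median(P[325:329,280:290,2]))
hsv=cv2.cvtColor(im,cv2.COLOR_RGB2HSV);br=(hsv[...,0]>8)&(hsv[...,0]<30)&(hsv[...,1]>120)&(hsv[...,2]>25)
u=np.where(br[304])[0];u=u[(u>240)&(u<330)];print('cols',u.min(),u.max());v=np.where(br[:,285])[0];v=v[v>250];print('rows',v.min(),v.max())
print(onplane(c,[285,u.min(),u.max(),285],[304,304,304,v.max()],.1665)*1000)
go(614.2,-159.4,0,21.9)
E
```

```text
wall/top z 166.50242160635162
cols 255 314
rows 251 329
[[ 559.86760047 -181.14301109  166.5       ]
 [ 555.43495632 -170.32745748  166.5       ]
 [ 564.10515647 -191.61721441  166.5       ]
 [ 549.09933292 -185.53445427  166.5       ]]
at [ 558.5 -180.9  150.3] yaw 22.09 t 14.15 shift [ 59.7   1.  150.3] rz 0.2
```

Request:
{"method": "step_arm", "body": {"commands": [[59,0.4,0,0,0,0],[59,0.4,0,0,0,0],[59,0.4,30,0,0,0],[59,0.4,55,0,0,0],[59,0.4,75,0,0,0],[59,0.4,82,0,0,0],[59,0.4,82,0,0,0]]}}

```text
time: 15.02
ee_pos: [0.6132, -0.16, 0.0682]
tcp_rot: [[0.927, 0.375, -0.0], [0.375, -0.927, 0.0], [-0.0, -0.0, -1.0]]
ft_force: [0.1, 0.5, -1.1]
finger_gap: 0.0232
grasp_force: 59.1
```

Request:
{"method": "step_arm", "body": {"commands": [[0,0,4,0,0,0],[0,0,7,0,0,0],[0,0,8,0,0,0],[0,0,8,0,0,0]]}}

```text
time: 15.52
ee_pos: [0.6135, -0.1601, 0.0609]
tcp_rot: [[0.927, 0.375, 0.0], [0.375, -0.927, -0.0], [0.0, 0.0, -1.0]]
ft_force: [-2.0, 1.0, 4.0]
finger_gap: 0.0229
grasp_force: 59.7
```

Request:
{"method": "step_arm", "body": {"commands": [[0,0,-1,0,0,0],[0,0,-1,0,0,0],[0,0,-1,0,0,0],[0,0,-1,0,0,0],[0,0,-1,0,0,0],[0,0,-1,0,0,0],[0,0,-30,0,0,0],[0,0,-70,0,0,0],[-47,-183,-70,0,0,0],[-47,-183,-70,0,0,0],[-47,-183,-70,0,0,0],[-47,-183,-70,0,0,0],[-47,-183,-60,0,0,0],[-47,-183,-60,0,0,0],[-47,-183,-60,0,0,0],[-47,-183,-60,0,0,0]], "gripper": 85}}

```text
time: 17.52
ee_pos: [0.5015, -0.0085, 0.1202]
tcp_rot: [[0.927, 0.374, -0.0], [0.374, -0.927, 0.0], [-0.0, -0.0, -1.0]]
ft_force: [-0.2, 0.3, 0.7]
finger_gap: 0.0852
grasp_force: 0.0
```

```bash
python3 - <<'E'
from h import *
c,im,d=snap('wrist','w7');P=cloud(c,d)*1000;z=P[...,2]
u,v=pix(c,[.5006,-.0078,.022])[0];print(u,v)
b=(int(u-90),int(v-80),int(u+90),int(v+80))
circ(c,(z>16)&(z<27),.022,b)
q=P[b[1]:b[3],b[0]:b[2]].reshape(-1,3);q=q[(q[:,2]>18)&(q[:,2]<26)];print(q.mean(0),np.ptp(q,0),len(q))
go(500.6,-7.8,0)
E
```

```text
281.98373959253126 214.7726477609979
outer pix [284. 211.] circ [502.8  -8.2  24.4] ell [502.8  -8.4] [44.7 45.3]
hole pix [284. 212.] circ [503.   -8.4  16. ] ell [503.2  -8.3] [30.5 31.3]
[502.79492696  -8.45557732  20.96075959] [48.23629185 47.63785093  5.33389422] 1756
at [501.4  -8.4 120.2] yaw 21.98 t 17.57 shift [ -0.5  -0.9 120.2] rz None
```

Request:
{"method": "step_arm", "body": {"commands": [[1.4,0.5,50,0,0,0],[1.4,0.5,100,0,0,0],[1.4,0.5,116,0,0,0],[1.4,0.5,116,0,0,0],[1.4,0.5,116,0,0,0]]}}

```text
time: 18.2
ee_pos: [0.5039, -0.008, 0.0057]
tcp_rot: [[0.927, 0.375, 0.002], [0.375, -0.927, -0.0], [0.002, 0.001, -1.0]]
ft_force: [-0.4, -0.2, -0.1]
finger_gap: 0.0853
grasp_force: 0.0
```

Request:
{"method": "step_arm", "body": {"commands": [[0,0,0,0,0,0],[0,0,0,0,0,0],[0,0,0,0,0,0],[0,0,0,0,0,0],[0,0,0,0,0,0],[0,0,0,0,0,0]], "gripper": 40}}

```text
time: 18.95
ee_pos: [0.5033, -0.0079, 0.0057]
tcp_rot: [[0.927, 0.375, 0.001], [0.375, -0.927, 0.0], [0.001, 0.001, -1.0]]
ft_force: [-3.3, 0.1, 15.0]
finger_gap: 0.0455
grasp_force: 59.2
```

Request:
{"method": "step_arm", "body": {"commands": [[0,0,-20,0,0,0],[0,0,-60,0,0,0],[0,0,-110,0,0,0],[-14,182,-146,0,0,0],[-14,182,-146,0,0,0],[-14,182,-146,0,0,0],[-14,182,-146,0,0,0],[-14,182,-146,0,0,0],[-14,182,-146,0,0,0]]}}

```text
time: 20.08
ee_pos: [0.5572, -0.1807, 0.1499]
tcp_rot: [[0.927, 0.376, -0.001], [0.376, -0.927, 0.001], [-0.001, -0.001, -1.0]]
ft_force: [0.5, 0.2, -0.5]
finger_gap: 0.045
grasp_force: 62.1
```

```bash
python3 - <<'E'
from h import *
c,im,d=snap('wrist','w8');P=cloud(c,d)*1000;z=P[...,2]
u,v=pix(c,[.614,-.1595,.078])[0];print(u,v)
b=(int(u-50),int(v-50),int(u+50),int(v+50))
print('sleeve top');circ(c,(z>72)&(z<81),.078,b)
hsv=cv2.cvtColor(im,cv2.COLOR_RGB2HSV);br=(hsv[...,0]>8)&(hsv[...,0]<30)&(hsv[...,1]>120);print('brass');circ(c,br,.052,(int(u-80),int(v-80),int(u+80),int(v+80)))
w=P[b[1]:b[3],b[0]:b[2]].reshape(-1,3);t=w[(w[:,2]>83)&(w[:,2]<95)];print('tip',t.mean(0).round(1),len(t))
s=robot.observe();p=np.array(s['ee_pos'])*1000
u,v=pix(c,(p+[0,0,18])/1000)[0];b=(int(u-80),int(v-80),int(u+80),int(v+70))
q=P[b[1]:b[3],b[0]:b[2]];m=(z>p[2]+10)&(z<p[2]+26)&(hsv[...,2]>70)&(hsv[...,1]<70);zt=np.median(z[b[1]:b[3],b[0]:b[2]][m[b[1]:b[3],b[0]:b[2]]]);print('zt',zt,p)
circ(c,m&(np.abs(z-zt)<4),zt/1000,b)
go(614.2,-159.4,0,21.9)
E
```

```text
286.6214276935889 126.87210984535659
sleeve top
outer pix [288. 128.] circ [ 613.8 -160.7   12.4] ell [ 613.7 -160.7] [23.8 24.2]
hole pix [288. 129.] circ [ 613.2 -160.9    8.4] ell [ 613.4 -160.7] [15.4 16.2]
brass
outer pix [288. 124.] circ [ 613.4 -160.7   22.2] ell [ 613.4 -160.7] [43.4 43.5]
hole pix [288. 126.] circ [ 612.7 -161.1    8.4] ell [ 612.6 -161.1] [14.3 16.6]
tip [ 614.1 -159.3   86.7] 175
zt 165.02378363872427 [ 557.34702276 -180.62527013  149.98487868]
outer pix [285. 302.] circ [ 557.  -181.6   25.1] ell [ 556.8 -181.4] [44.8 46.7]
hole pix [285. 306.] circ [ 557.8 -181.1   15.9] ell [ 557.5 -181.3] [29.5 31.1]
at [ 557.3 -180.6  150. ] yaw 22.1 t 20.12 shift [ 60.8   1.8 149.9] rz 0.2
```

View pics/w8.png

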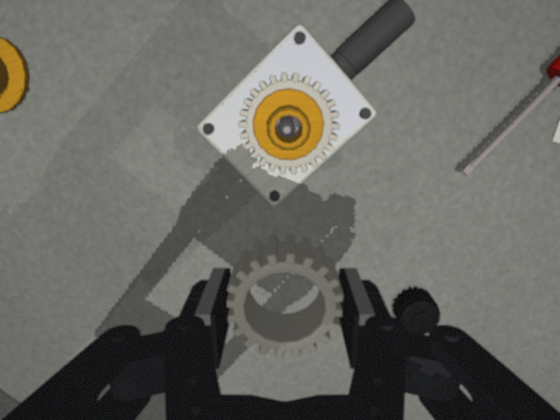

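Sleeve sits centred on the stack at (288,126) with top at z 78, and the small gear is held level with its bore at (285,306). Fitting it.

Request:
{"method": "step_arm", "body": {"commands": [[59.8,1.9,0,0,0,0],[59.8,1.9,0,0,0,0],[59.8,1.9,25,0,0,0],[59.8,1.9,45,0,0,0],[59.8,1.9,60,0,0,0],[59.8,1.9,75,0,0,0],[59.8,1.9,85,0,0,0],[59.8,1.9,85,0,0,0]]}}

```text
time: 21.12
ee_pos: [0.6136, -0.1612, 0.0645]
tcp_rot: [[0.927, 0.375, -0.001], [0.375, -0.927, 0.0], [-0.001, -0.001, -1.0]]
ft_force: [-0.2, 0.8, 0.0]
finger_gap: 0.0457
grasp_force: 62.1
```

Request:
{"method": "step_arm", "body": {"commands": [[0,0,4,0,0,0],[0,0,8,0,0,0],[0,0,9,0,0,0],[0,0,9,0,0,0]]}}

```text
time: 21.62
ee_pos: [0.6146, -0.1614, 0.0577]
tcp_rot: [[0.927, 0.375, 0.001], [0.375, -0.927, -0.0], [0.001, 0.001, -1.0]]
ft_force: [-4.4, 1.2, 10.8]
finger_gap: 0.0454
grasp_force: 63.3
```

Request:
{"method": "step_arm", "body": {"commands": [[0,0,-2,0,0,0],[0,0,-2,0,0,0],[0,0,-2,0,0,0],[0,0,-2,0,0,0],[0,0,-30,0,0,0],[0,0,-70,0,0,0],[-165,110,-70,0,0,0],[-165,110,-70,0,0,0],[-165,110,-70,0,0,0],[-165,110,-70,0,0,0],[-165,110,-62,0,0,0],[-165,110,-62,0,0,0],[-165,110,-62,0,0,0],[-165,110,-62,0,0,0]], "gripper": 85}}

```text
time: 23.38
ee_pos: [0.503, -0.3243, 0.1183]
tcp_rot: [[0.926, 0.376, 0.0], [0.376, -0.926, 0.0], [0.0, -0.0, -1.0]]
ft_force: [0.4, 0.0, -0.5]
finger_gap: 0.0849
grasp_force: 0.0
```

```bash
python3 - <<'E'
from h import *
c,im,d=snap('wrist','w9');P=cloud(c,d)*1000;z=P[...,2]
u,v=pix(c,[.5015,-.3245,.024])[0];print(u,v)
b=(int(u-90),int(v-80),int(u+90),int(v+80))
circ(c,(z>18)&(z<30),.024,b)
q=P[b[1]:b[3],b[0]:b[2]].reshape(-1,3);q=q[(q[:,2]>20)&(q[:,2]<29)];print(q.mean(0),np.ptp(q,0),len(q))
go(501.5,-324.5,0)
E
```

```text
282.91099021637604 217.91516202557165
outer pix [289. 212.] circ [ 506.2 -328.1   18.5] ell [ 505.9 -328.1] [35.2 35.8]
[ 505.63118077 -328.15948559   23.58076054] [35.38387387 34.9407613   7.0036399 ] 2069
at [ 502.9 -324.5  118.3] yaw 22.09 t 23.43 shift [ -1.3  -0.5 118.3] rz None
```

Request:
{"method": "step_arm", "body": {"commands": [[1.4,4.5,50,0,0,0],[1.4,4.5,95,0,0,0],[1.4,4.5,113,0,0,0],[1.4,4.5,113,0,0,0],[1.4,4.5,113,0,0,0]]}}

```text
time: 24.05
ee_pos: [0.5064, -0.3294, 0.0068]
tcp_rot: [[0.927, 0.375, 0.002], [0.375, -0.927, -0.001], [0.001, 0.002, -1.0]]
ft_force: [0.1, 0.6, 0.5]
finger_gap: 0.0849
grasp_force: 0.0
```

Request:
{"method": "step_arm", "body": {"commands": [[0,0,0,0,0,0],[0,0,0,0,0,0],[0,0,0,0,0,0],[0,0,0,0,0,0],[0,0,0,0,0,0],[0,0,0,0,0,0],[0,0,0,0,0,0]], "gripper": 28}}

```text
time: 24.92
ee_pos: [0.5057, -0.329, 0.0062]
tcp_rot: [[0.927, 0.375, 0.001], [0.375, -0.927, -0.0], [0.0, 0.001, -1.0]]
ft_force: [-1.7, 1.3, 8.5]
finger_gap: 0.0337
grasp_force: 59.1
```

Request:
{"method": "step_arm", "body": {"commands": [[0,0,-20,0,0,0],[0,0,-60,0,0,0],[0,0,-110,0,0,0],[105,-115,-145,0,0,0],[105,-115,-145,0,0,0],[105,-115,-145,0,0,0],[105,-115,-145,0,0,0],[105,-115,-145,0,0,0],[105,-115,-145,0,0,0]]}}

```text
time: 26.05
ee_pos: [0.559, -0.1837, 0.1503]
tcp_rot: [[0.927, 0.374, -0.0], [0.374, -0.927, -0.0], [-0.0, -0.0, -1.0]]
ft_force: [-0.6, 0.0, -0.4]
finger_gap: 0.0336
grasp_force: 59.7
```

```bash
python3 - <<'E'
from h import *
c,im,d=snap('wrist','w10');P=cloud(c,d)*1000;z=P[...,2]
u,v=pix(c,[.614,-.1595,.078])[0];print(u,v)
b=(int(u-60),int(v-60),int(u+60),int(v+60))
w=P[b[1]:b[3],b[0]:b[2]].reshape(-1,3);t=w[(w[:,2]>83)&(w[:,2]<95)];print('tip',t.mean(0).round(1),len(t))
q=w[(np.abs(w[:,2]-73.5)<3)&(np.hypot(w[:,0]-613.5,w[:,1]+160.7)>17)];A=np.c_[q[:,:2]-q[:,:2].mean(0),np.ones(len(q))];print('SG plane',np.linalg.lstsq(A,q[:,2],rcond=None)[0].round(4),len(q),q.mean(0))
s=robot.observe();p=np.array(s['ee_pos'])*1000
u,v=pix(c,(p+[0,0,20])/1000)[0];b=(int(u-48),int(v-60),int(u+48),int(v+50))
zz=z[b[1]:b[3],b[0]:b[2]];zt=np.median(zz[(zz>p[2]+10)&(zz<p[2]+26)]);print('zt',zt,p,u,v)
circ(c,np.abs(z-zt)<3,zt/1000,b)
go(614.2,-159.4,0,21.9)
E
```

```text
280.09008282865864 127.85937868020521
tip [ 614.1 -159.6   86.7] 180
SG plane [2.00000e-03 2.20000e-03 7.31872e+01] 1965 [ 613.83083078 -164.60861326   73.18718169]
zt 167.3387825510719 [ 559.01032972 -183.70826947  150.14154823] 282.7836346568104 311.86349666414924
outer pix [283. 303.] circ [ 559.9 -182.9   21.3] ell [ 559.7 -183.8] [35.5 37.4]
at [ 559.  -183.7  150.1] yaw 21.95 t 26.1 shift [ 60.3  -1.9 150.1] rz 0.0
```

View pics/w10.png

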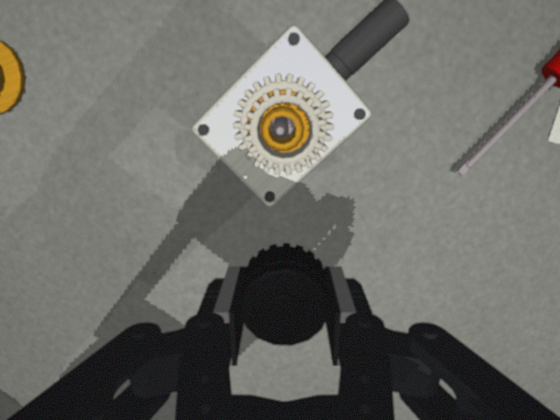

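The small gear is level on the flange at (284,125) and the cap is held upright with its centre at (286,306). Fitting the cap.

Request:
{"method": "step_arm", "body": {"commands": [[60,-2.4,0,0,0,0],[60,-2.4,0,0,0,0],[60,-2.4,25,0,0,0],[60,-2.4,42,0,0,0],[60,-2.4,50,0,0,0],[60,-2.4,55,0,0,0],[60,-2.4,60,0,0,0],[60,-2.4,60,0,0,0]]}}

```text
time: 27.1
ee_pos: [0.6142, -0.158, 0.0903]
tcp_rot: [[0.927, 0.375, -0.0], [0.375, -0.927, 0.0], [-0.0, -0.0, -1.0]]
ft_force: [-0.0, 0.1, -0.5]
finger_gap: 0.0335
grasp_force: 59.7
```

Request:
{"method": "step_arm", "body": {"commands": [[0,0,3,0,0,0],[0,0,6,0,0,0],[0,0,7,0,0,0],[0,0,7,0,0,0]]}}

```text
time: 27.6
ee_pos: [0.6146, -0.1581, 0.084]
tcp_rot: [[0.927, 0.375, 0.001], [0.375, -0.927, -0.0], [0.001, 0.0, -1.0]]
ft_force: [-0.8, -0.4, 6.3]
finger_gap: 0.0335
grasp_force: 60.4
```

Request:
{"method": "step_arm", "body": {"commands": [[0,0,-1,0,0,0],[0,0,-1,0,0,0],[0,0,-1,0,0,0],[0,0,-1,0,0,0],[0,0,-1,0,0,0],[0,0,-30,0,0,0],[0,0,-80,0,0,0],[-60,0,-100,0,0,0],[-60,0,-100,0,0,0],[-60,0,-100,0,0,0],[-60,0,-100,0,0,0]], "gripper": 85}}

```text
time: 28.98
ee_pos: [0.5592, -0.1802, 0.1828]
tcp_rot: [[0.927, 0.375, -0.0], [0.375, -0.927, 0.0], [-0.0, -0.0, -1.0]]
ft_force: [0.4, -0.0, 0.3]
finger_gap: 0.085
grasp_force: 0.0
```

```bash
python3 - <<'E'
from h import *
c,im,d=snap('wrist');P=cloud(c,d)*1000;z=P[...,2]
u,v=pix(c,[.614,-.1595,.09])[0]
w=P[max(0,int(v)-70):int(v)+70,int(u)-70:int(u)+70].reshape(-1,3)
for n,a,lo,hi in(('cap',101,0,13),('SG',73.5,19,25),('LG',45.5,26,34)):
    q=w[(np.abs(w[:,2]-a)<4)];q=q[np.hypot(q[:,0]-614,q[:,1]+160)<40];A=np.c_[q[:,:2]-q[:,:2].mean(0),np.ones(len(q))];print(n,np.linalg.lstsq(A,q[:,2],rcond=None)[0].round(4),len(q),q.mean(0).round(1))
s,si,_=snap('scene')
u,v=pix(s,[.614,-.16,.05])[0].astype(int)
a=cv2.resize(im[40:220,200:380],(400,400));b=cv2.resize(si[v-50:v+50,u-50:u+50],(400,400),interpolation=cv2.INTER_CUBIC)
cv2.imwrite('pics/fin.png',np.hstack([a,b])[:,:,::-1])
E
```

```text
cap [-6.000000e-04 -2.000000e-04  1.015532e+02] 2818 [ 614.4 -158.7  101.6]
SG [ 4.40000e-03 -3.90000e-03  7.31851e+01] 744 [ 618.7 -170.4   73.2]
LG [3.40000e-03 1.60000e-03 4.52055e+01] 1763 [ 617.6 -157.6   45.2]
```

View pics/fin.png

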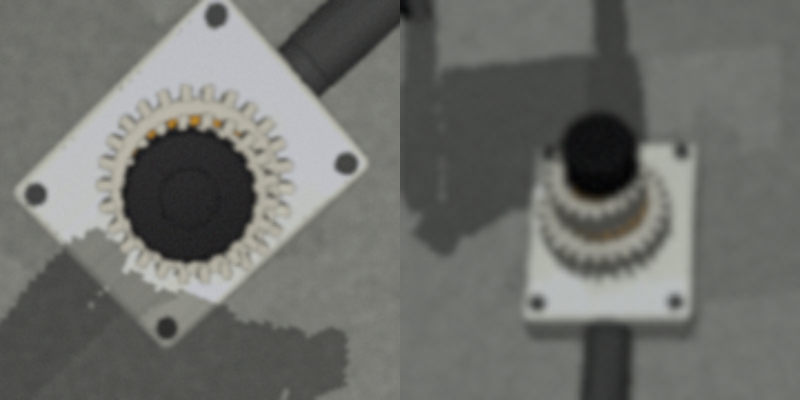

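The final view shows large gear, small gear and cap stacked level, with tops at z 45.2, 73.2 and 101.6 mm against the expected 46, 74 and 102. Cap centre is at (188,195) in the left half. Handing in.

```bash
python3 -c "
from station import robot
print(robot.sign_off())"
```

```text
the job is handed in; nothing more can be done
None
```

The gear stack is assembled in the order asked (large gear, sleeve, small gear, cap) and handed in at about 29 s; every part measured level and within 1 mm of its expected height, and the tin, brush and screwdriver were left alone.

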